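Free the toppled pillar stand and set it up on the mat

TASK

The microscope's pillar stand has toppled over in the corner of the open storage bay and is shut in by the lamp power block. Shove the block across the bay until it is right up against the wall far from the robot and leave it standing there, bring the stand out of the bay, and set it upright on its foot in the middle of the square mat, centred on the small outlined square, without disturbing the glassware and the slide box around.

Things in the scene. Friction and masses are not known exactly. Their poses are not given: they have to be found in the camera images.
- bay: storage bay: plywood walls 8 mm thick, 45 mm high, fixed; no floor step. Origin: on the bench, middle of the bay. Inner faces at x = -135 mm (robot side), x = +135 mm (far side), y = +150 mm (end). At y = -140 mm a stub wall covers x = -1 to +143 mm; the rest, x = -135 to -1 mm, is the open mouth. The stand lies in the corner x -, y +, pointing to the mouth
- stand: pillar stand, 200 mm tall, about 0.6 kg, loose: square grey foot 90 x 90 x 18 mm, steel pillar 22 mm diameter on its centre, black collar 68 mm diameter from 150 to 185 mm above the underside. Origin: centre of the foot's underside; z along the pillar to the collar (up when it stands). It starts lying on foot and collar, origin 46 mm above the bench, a few mm from the end and robot-side walls
- block: lamp power block, pale painted steel box 110 x 62 x 65 mm (x, y, z), about 0.8 kg, loose, standing flat in front of the stand's end, between it and the stub wall. Origin: centre of the underside; x is its long side, roughly along the bay's x. Right up against the far wall its origin is at x = +80 mm of the bay
- mat: thin black square mat 190 x 190 mm lying flush with the bench, no step. Origin at its centre. A fine grey 100 mm square is drawn around the centre; any yaw of the foot will do
- jar: bystander: small lidded glass jar 56 mm diameter, 75 mm tall, standing in the bay's far corner. Origin under its centre, z up
- dish: bystander: closed glass dish 94 mm diameter, 20 mm tall, beyond the mat. Origin under its centre
- slidebox: bystander: closed wooden slide box 85 x 120 x 35 mm. Origin under its centre
- beaker: bystander: glass beaker 70 mm diameter, 85 mm tall. Origin under its centre, z up
- flask: bystander: amber bottle 64 mm diameter, 130 mm tall. Origin under its centre, z up
- stand_neck (a point): point on the pillar's axis 140 mm from the underside, just below the collar: hooked and pulled here, low, the stand slides along behind, collar first. The walls keep it from being tipped up where it starts
- stand_foot (a point): centre of the foot's inner face, 18 mm from the underside. While the stand lies, a push high on this face, away from the collar, tips it over the foot's lower edge onto the underside; centre of mass about 28 mm from the underside, bench friction 0.5 to 0.8
Things that resemble listed ones, but are neither listed nor needed, are in the scene too. Leave any green look-alike of the stand alone. Leave any green look-alike of the block alone.

How it is judged:
On the way, in this order (a step that is already met when the one before it is completed fails the run):
1. the block stands over at the bay's far wall (x of block in the frame of bay above 0.062 m and angle between block's own z axis and vertical below 0.15 rad), for 0.2 s.
2. the stand's foot is out of the bay, past the side where its mouth is (y of stand in the frame of bay below -0.16 m), for 0.1 s.
3. the stand is upright on its foot, on the mat (angle between stand's own z axis and vertical below 0.1 rad and height (world z) of stand below 0.006 m and horizontal distance between stand and mat below 0.09 m), for 0.3 s.
At the end, for the whole second after the job is handed in: the stand is at rest upright on its foot (within 3 degrees) on the bench, its foot's centre within 20 mm of the mat's centre; the block stands flat inside the bay, within 18 mm of the far wall; the bystanders stand where they were (within 40 mm) (all of step 1 and angle between stand's own z axis and vertical below 0.06 rad and height (world z) of stand below 0.005 m and horizontal distance between stand and mat below 0.02 m and linear speed of stand below 0.02 m/s and x of block in the frame of bay below 0.125 m and y of block in the frame of bay between -0.13 and 0.05 m and height (world z) of block below 0.006 m); the robot touches nothing.
It fails at once if the jar is shifted by more than 40 mm or tipped (distance of jar from where it was at the start of the episode above 0.04 m or angle between jar's own z axis and vertical above 0.4 rad).
It fails at once if the dish is shifted by more than 40 mm or tipped (distance of dish from where it was at the start of the episode above 0.04 m or angle between dish's own z axis and vertical above 0.4 rad).
It fails at once if the slide box is shifted by more than 40 mm or tipped (distance of slidebox from where it was at the start of the episode above 0.04 m or angle between slidebox's own z axis and vertical above 0.4 rad).
It fails at once if the beaker is shifted by more than 40 mm or tipped (distance of beaker from where it was at the start of the episode above 0.04 m or angle between beaker's own z axis and vertical above 0.4 rad).
It fails at once if the amber bottle is shifted by more than 40 mm or tipped (distance of flask from where it was at the start of the episode above 0.04 m or angle between flask's own z axis and vertical above 0.4 rad).
It also fails if it takes over 72 s, if anything falls off the work surface, if the arm or the gripper's body presses on something with over 40 N, if the wrist force passes 120 N, or if a joint passes its speed limit or range.

ROBOT

A 7-joint arm with a two-finger parallel gripper is mounted at the origin on the work surface. World frame = base frame: x ahead of the robot, y to its left, z up, the work surface at z = 0. Lengths are in m, angles in rad, forces in N, time in s.
With the tool pointing down it reaches from about 0.35 to 0.9 m from the base axis. Payload 7.2 kg.
Tool frame: the origin (TCP) lies on the centre line of the jaws, within the pads' length; the fingertips stand 8 mm ahead of it and the grasp point (between the pads) lies 11 mm behind it (robot.tcp_to_tips is the distance from the TCP to the fingertips, in m); z points along the fingers, y is the direction in which the jaws open and shut (so a half turn about z gives the same grasp; the last joint's range is limited). The gripper opens to 85 mm and grips with 20 to 120 N. Pads are 22 mm wide; open, the fingers measure 114 mm over their backs; the gripper's body (76 mm by 85 mm) begins 54 mm behind the grasp point. The pads swing forward as they close: fully open they stand 13 mm farther back than shut.
Start: joints at [-1.179, 0.411, -0.013, 1.596, 0.006, 1.134, -0.082], TCP at [0.277, 0.56, 0.239] pointing down, gripper open.
Joint ranges: [-2.95, 2.95], [-0.29, 1.99], [-1.47, 1.44], [0.14, 2.54], [-1.03, 4.17], [0.13, 1.85], [-2.86, 2.86]. Speed limits (rad/s): [2.39, 2.39, 3.01, 3.01, 3.14, 3.14, 3.14].

INTERFACE

Orientations are given as a rotation vector (axis times angle).
In Python, from bench import robot, eyes, ticket gives the robot as it stands.
- The arm moves only by the shell command python3 -m creep 'ROWS' [OPENING] [FORCE]. ROWS is a JSON object of lists of equal length, an entry for each row: "linear": the shift along the tool's x, y, z in mm, a list of three; "roll": the turn about the tool's z in rad. In form: {"linear": [[x, y, z], ...], "roll": [roll, ...]}. A call has exactly 5 rows; each row is the pose to reach, as a shift and turn from the pose commanded when the call began, along the tool's axes at that moment; what a row does not reach only later rows make up. A row lasts 1/12 s, in which the tool goes at most 41.7 mm and 7.16 degrees, less where a joint would pass 70% of its speed; a pose out of reach is approached as far as the arm can. A call with a gripper value outside its range is refused whole. OPENING is the closure in counts, from 0 (fully open) to 255 (shut), set as the call begins (- or left out, the last holds). The fingers move at their own pace and stop on an object; FORCE is the grip in N (left out, the last holds). Time passes only in rows, so rows that repeat a pose let the fingers close, or fill a call up. It gives the time, the measured TCP pose, the force and the opening at its end, in the units of the state.
- robot.get_obs(): the state, without advancing time (a new reading comes with each control period).
- eyes.snapshot(name): name is "scene" or "top" or "wrist"; returns the picture (400x640x3 uint8, red, green, blue); there is no depth.
- eyes.camera_model(name): a dict with "fx", "fy", "cx", "cy" (pixels), "rvec" (rotation vector, rad) and "tvec" (3), from world to camera coordinates, as OpenCV has them. Camera axes: x right, y down, z forward; pixel columns grow to the right and rows downward; lengths in m; the calibration is good to about 2 mm. The wrist camera is an equidistant fisheye: a pixel r from the principal point sees the ray r / f radians off the axis. A picture is of the moment at which its call begins: read the wrist's pose just before it. camera_model takes no time and is no camera call; for the wrist camera it gives the pose at the moment of the call.
- ticket.sign_off(): hands the job in, once; it reports no verdict.
The state is a dict: "t": time; "joint_positions": joint angles; "dq": joint speeds; "effort": joint torques, N m; "tcp_pos": TCP position; "orientation": TCP orientation; "force": force on the tool from outside, world axes, zero at the start; "wrist_torque": the same for the moment, N m; "finger_gap": finger opening in m.
Only numpy, scipy, OpenCV 4.12 (cv2) and the standard library are available. Lean on these libraries where they do the work, as an engineer would, in place of code of your own. Each camera call takes 0.05 s, during which the arm holds its last target.

## Working session

There is one attempt and no reset: what is moved stays moved. The work goes in short steps, Python scripts to look and compute and a shell command to move; the robot and the scene stay as the last step left them, time stands still between calls to the robot, and variables do not carry over. Pictures are saved under pics/ and viewed, and the job is handed in when it is done.

```bash
ls; mkdir -p pics; python3 - <<'E'
from bench import robot, eyes, ticket
import cv2
o=robot.get_obs()
for k in o: print(k,o[k])
for n in ("scene","top","wrist"):
    print(n,eyes.camera_model(n))
    im=eyes.snapshot(n); cv2.imwrite(f"pics/{n}0.png",im[:,:,::-1])
E
```

```text
pics
t 0.0
joint_positions [-1.17922285  0.41189242 -0.01270824  1.59706556  0.00562507  1.13432139
 -0.08219601]
dq [ 0.00020602 -0.0010388  -0.00030924 -0.00104873 -0.00207961  0.00101507
 -0.00157722]
effort [-1.11351063e-03 -6.00608897e+01  6.81745838e-01 -2.99432856e+01
  1.38014296e-02  1.01741889e-02 -6.87350465e-06]
tcp_pos [0.27716528 0.55962366 0.23844896]
orientation [-7.15756975e-01 -3.05872557e+00  2.56644169e-03]
force [0.07046108 0.02813913 0.51743964]
wrist_torque [ 0.00292153 -0.03433264 -0.03636982]
finger_gap 0.08521814022082912
scene {'fx': 456.5567882983753, 'fy': 456.5567882983753, 'cx': 317.23481459097457, 'cy': 200.96762525428943, 'rvec': array([ 2.35665916,  0.75242017, -0.29603976]), 'tvec': array([-0.50915235, -0.15175018,  1.72801356])}
top {'fx': 419.42314037345733, 'fy': 419.42314037345733, 'cx': 318.09537783773857, 'cy': 210.73887091202272, 'rvec': array([ 2.18435757, -2.16687462,  0.11590667]), 'tvec': array([0.06413622, 0.5566566 , 1.32682369])}
wrist {'fx': 309.70691628693146, 'fy': 309.70691628693146, 'cx': 315.24412858262616, 'cy': 203.7352277081154, 'rvec': array([-2.43721147, -1.51224336, -0.23501088]), 'tvec': array([-0.62351671, -0.03931373,  0.37902239])}
```

View pics/scene0.png

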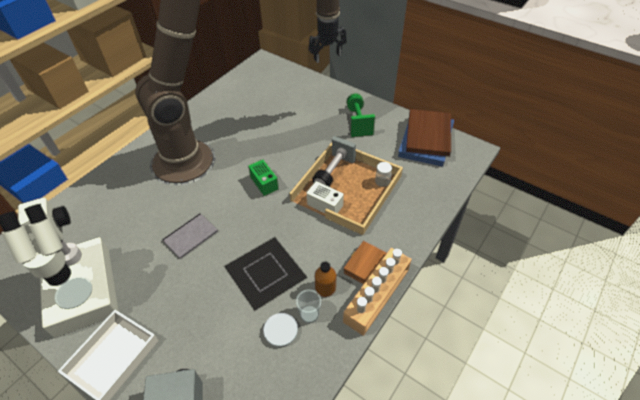

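View pics/top0.png

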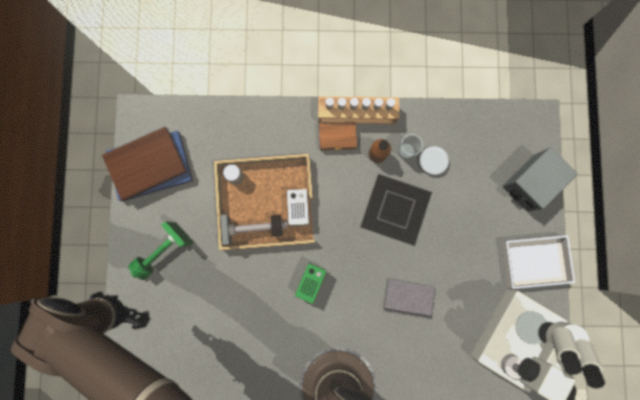

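View pics/wrist0.png

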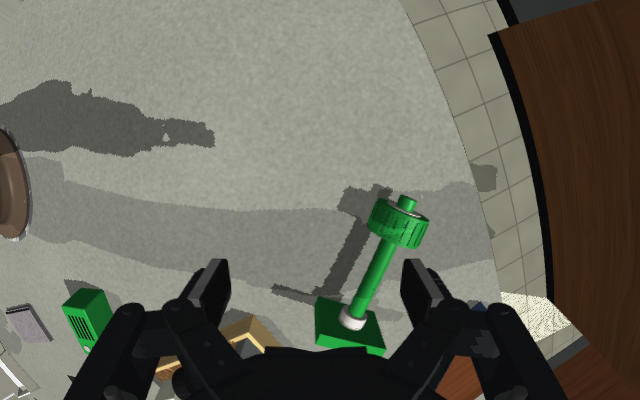

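```bash
cat > h.py <<'E'
import numpy as np, cv2
from scipy.spatial.transform import Rotation as R
from bench import robot, eyes, ticket
def cam(n):
    m=eyes.camera_model(n); return m
def ray(m,u,v,fish=False):
    x=(u-m['cx'])/m['fx']; y=(v-m['cy'])/m['fy']
    if fish:
        r=np.hypot(x,y); d=np.array([x/r*np.sin(r),y/r*np.sin(r),np.cos(r)]) if r>0 else np.array([0,0,1.])
    else: d=np.array([x,y,1.])
    Rm=R.from_rotvec(m['rvec']).as_matrix()
    return -Rm.T@np.array(m['tvec']), Rm.T@d
def onz(m,u,v,z,fish=False):
    c,d=ray(m,u,v,fish); return c+d*(z-c[2])/d[2]
def tri(rays):
    A=np.zeros((3,3));b=np.zeros(3)
    for c,d in rays:
        d=d/np.linalg.norm(d);P=np.eye(3)-np.outer(d,d);A+=P;b+=P@c
    return np.linalg.solve(A,b)
def proj(m,p,fish=False):
    Rm=R.from_rotvec(m['rvec']).as_matrix(); q=Rm@np.array(p)+m['tvec']
    if fish:
        th=np.arctan2(np.hypot(q[0],q[1]),q[2]); s=th/np.hypot(q[0],q[1])
        return m['cx']+m['fx']*q[0]*s, m['cy']+m['fy']*q[1]*s
    return m['cx']+m['fx']*q[0]/q[2], m['cy']+m['fy']*q[1]/q[2]
def st():
    o=robot.get_obs(); 
    Rm=R.from_rotvec(o['orientation']).as_matrix()
    print('t %.2f'%o['t'],'tcp',np.round(o['tcp_pos'],4),'F',np.round(o['force'],1),'gap %.4f'%o['finger_gap'])
    print('q',np.round(o['joint_positions'],2)); print('toolx',np.round(Rm[:,0],3),'tooly',np.round(Rm[:,1],3),'toolz',np.round(Rm[:,2],3))
def crop(n,src,x0,y0,x1,y1,s):
    im=cv2.imread(src)[y0:y1,x0:x1]; cv2.imwrite(n,cv2.resize(im,None,fx=s,fy=s,interpolation=cv2.INTER_CUBIC))
E
python3 - <<'E'
from h import *
st()
crop('pics/topc.png','pics/top0.png',200,140,330,260,6)
crop('pics/topm.png','pics/top0.png',310,90,460,260,3)
crop('pics/scenec.png','pics/scene0.png',280,130,410,235,6)
m=cam('top'); print(-R.from_rotvec(m['rvec']).as_matrix().T@m['tvec'])
m=cam('scene'); print(-R.from_rotvec(m['rvec']).as_matrix().T@m['tvec'])
E
```

```text
t 0.15 tcp [0.2772 0.5598 0.2386] F [ 1.   0.3 -0.7] gap 0.0854
q [-1.18  0.41 -0.01  1.6   0.01  1.13 -0.08]
toolx [-0.896  0.444 -0.   ] tooly [ 0.444  0.896 -0.001] toolz [-0.    -0.001 -1.   ]
[0.42429322 0.08018352 1.3740404 ]
[ 1.14443969 -0.67602613  1.22537404]
```

View pics/topc.png

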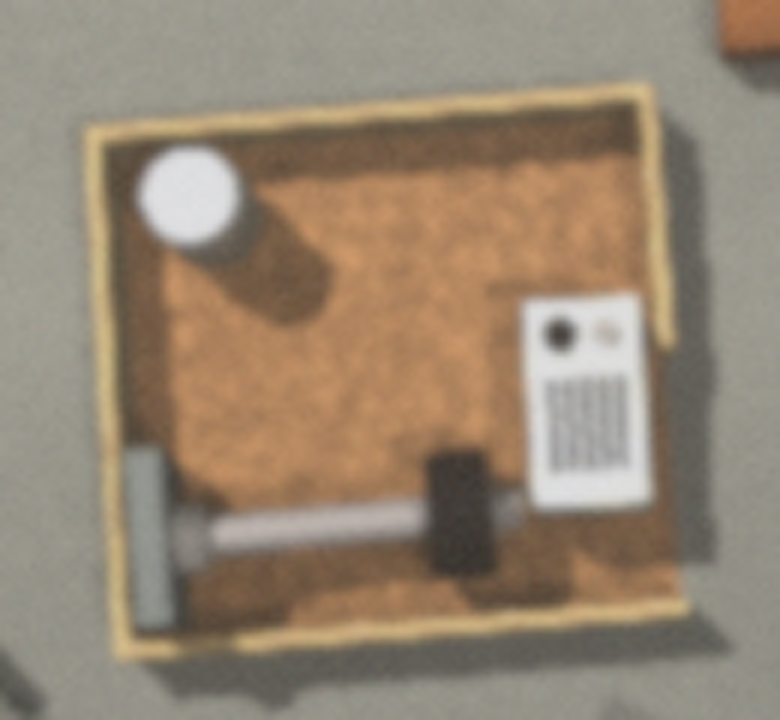

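View pics/scenec.png

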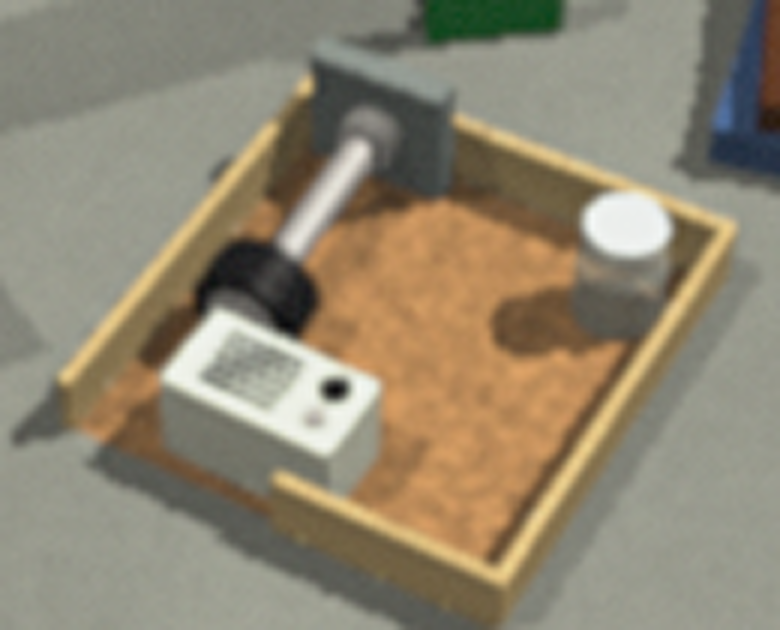

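View pics/topm.png

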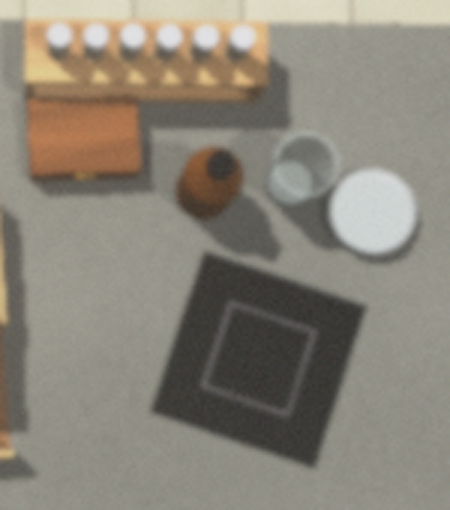

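```bash
cat >> h.py <<'E'
def P(U,V,x0,y0,s): return (U+.5)/s-.5+x0,(V+.5)/s-.5+y0
E
python3 - <<'E'
from h import *
m=cam('top'); s=cam('scene')
T=lambda U,V,z: onz(m,*P(U,V,200,140,6),z)
S=lambda U,V,z: onz(s,*P(U,V,280,130,6),z)
for n,U,V,z in [('TL',86,126,.045),('TR',652,84,.045),('BL',118,660,.045),('BR',690,602,.045),('stubend',670,348,.045),
 ('blk',522,298,.065),('blk',638,292,.065),('blk',654,502,.065),('blk',534,512,.065),('collar tl',430,452,.034),('collar bl',434,576,.034),('collar br',496,574,.034),('collar tr',488,450,.034),
 ('foot tl',126,450,.09),('foot bl',134,628,.09),('foot br',174,626,.09),('foot tr',166,450,.09),('jar',189,195,.075)]:
    print(n,np.round(T(U,V,z),4))
print('scene')
for n,U,V,z in [('far-mouth outer',505,600,.045),('far-end',738,225,.045),('robot-mouth',62,378,.045),('blk',162,380,.065),('blk',328,460,.065),('blk',380,385,.065),('blk',225,312,.065)]:
    print(n,np.round(S(U,V,z),4))
# triangulate block top corners, pair
def tr(a,b): return np.round(tri([ray(m,*P(*a,200,140,6)),ray(s,*P(*b,280,130,6))]),4)
print('tri blk robot/mouth',tr((654,502),(162,380)),'far/mouth',tr((638,292),(328,460)),'far/in',tr((522,298),(380,385)))
print('tri wall far-mouth',tr((652,84),(505,595)),'far-end',tr((86,126),(738,225)))
# mat
im=cv2.imread('pics/top0.png'); g=cv2.cvtColor(im,cv2.COLOR_BGR2GRAY)
mk=((g<75)*255).astype(np.uint8); mk[:, :350]=0; mk[:,440:]=0; mk[:165]=0; mk[250:]=0
c=max(cv2.findContours(mk,0,1)[0],key=cv2.contourArea); r=cv2.minAreaRect(c); print(r)
bx=cv2.boxPoints(r); w=[onz(m,u,v,0) for u,v in bx]; print(np.round(w,4), np.round(np.mean(w,0),4))
# fine square corners crop
for U,V in [(230,301),(316,329),(290,415),(203,388)]: print(np.round(onz(m,*P(U,V,310,90,3),0),4))
for n,U,V,z in [('flaskcap',220,165,.13),('flask base',205,195,.03),('beaker top',306,163,.085),('dish',372,210,.02),('slb c',85,172,.035),('slb',140,172,.035),('slbl',30,172,.035)]: print(n,np.round(onz(m,*P(U,V,310,90,3),z),4))
E
```

```text
TL [0.7135 0.4048 0.045 ]
TR [0.7394 0.1019 0.045 ]
BL [0.4288 0.3791 0.045 ]
BR [0.4615 0.0792 0.045 ]
stubend [0.5964 0.0909 0.045 ]
blk [0.6195 0.1687 0.065 ]
blk [0.6233 0.1079 0.065 ]
blk [0.5128 0.0984 0.065 ]
blk [0.5071 0.1608 0.065 ]
collar tl [0.5407 0.2187 0.034 ]
collar bl [0.4746 0.2153 0.034 ]
collar br [0.4759 0.1824 0.034 ]
collar tr [0.542  0.1877 0.034 ]
foot tl [0.5356 0.3681 0.09  ]
foot bl [0.4449 0.3613 0.09  ]
foot br [0.4461 0.3411 0.09  ]
foot tr [0.5357 0.3477 0.09  ]
jar [0.6708 0.3427 0.075 ]
scene
far-mouth outer [0.7459 0.091  0.045 ]
far-end [0.7129 0.4026 0.045 ]
robot-mouth [0.4572 0.0789 0.045 ]
blk [0.5156 0.0969 0.065 ]
blk [0.624  0.1026 0.065 ]
blk [0.6173 0.1633 0.065 ]
blk [0.5146 0.1583 0.065 ]
tri blk robot/mouth [0.5134 0.0988 0.0616] far/mouth [0.6229 0.1069 0.0602] far/in [0.618  0.1671 0.0626]
tri wall far-mouth [0.7411 0.1015 0.0344] far-end [0.713  0.4045 0.0439]
((395.70001220703125, 209.39999389648438), (55.3398551940918, 54.707401275634766), 18.43494987487793)
[[ 0.5076 -0.0722  0.    ]
 [ 0.6808 -0.1302  0.    ]
 [ 0.6237 -0.3041  0.    ]
 [ 0.4517 -0.2441  0.    ]] [ 0.5659 -0.1876  0.    ]
[ 0.6297 -0.1572  0.    ]
[ 0.5994 -0.2519  0.    ]
[ 0.5042 -0.2219  0.    ]
[ 0.5331 -0.1267  0.    ]
flaskcap [ 0.7489 -0.1257  0.13  ]
flask base [ 0.7415 -0.1257  0.03  ]
beaker top [ 0.7637 -0.2235  0.085 ]
dish [ 0.7289 -0.3106  0.02  ]
slb c [0.7645 0.0054 0.035 ]
slb [ 0.7651 -0.0544  0.035 ]
slbl [0.7639 0.0651 0.035 ]
```

```bash
python3 -m creep '{"linear":[[-32,-25,0],[-64,-50,0],[-96,-75,0],[-128,-100,0],[-160,-125,0]],"roll":[-0.11,-0.22,-0.33,-0.44,-0.548]}' 180; python3 -c "
from h import *
st()"
```

```text
t: 0.57
tcp_pos: [0.3656, 0.3751, 0.2391]
orientation: [0.147, -3.138, 0.001]
force: [1.4, 0.5, -0.8]
finger_gap: 0.0264
t 0.57 tcp [0.3656 0.3751 0.2391] F [ 1.4  0.5 -0.8] gap 0.0264
q [-0.85  0.24 -0.05  1.84  0.01  1.06  0.76]
toolx [-0.996 -0.094  0.   ] tooly [-0.094  0.996 -0.   ] toolz [-0. -0. -1.]
```

```bash
python3 -m creep '{"linear":[[-14,-38,0],[-28,-76,0],[-42,-114,0],[-56,-152,0],[-70,-190,0]],"roll":[0,0,0,0,0]}'; python3 -m creep '{"linear":[[-13,-34,0],[-26,-68,0],[-26,-68,40],[-26,-68,80],[-26,-68,100]],"roll":[0,0,0,0,0]}';python3 -c "
from h import *
st()
im=eyes.snapshot('wrist'); cv2.imwrite('pics/w1.png',im[:,:,::-1]); im=eyes.snapshot('scene'); cv2.imwrite('pics/s1.png',im[:,:,::-1]); crop('pics/s1c.png','pics/s1.png',260,90,420,240,5)"
```

```text
t: 0.98
tcp_pos: [0.4521, 0.192, 0.2394]
orientation: [-0.139, 3.138, 0.0]
force: [0.4, 0.8, -0.8]
finger_gap: 0.0249
t: 1.4
tcp_pos: [0.482, 0.127, 0.1359]
orientation: [0.135, -3.135, 0.002]
force: [-1.1, 0.7, -0.6]
finger_gap: 0.0255
t 1.40 tcp [0.482  0.127  0.1359] F [-1.1  0.7 -0.6] gap 0.0255
q [-0.45  0.32  0.12  2.01 -0.05  0.81  1.35]
toolx [-0.996 -0.086  0.003] tooly [-0.086  0.996 -0.001] toolz [-0.003 -0.001 -1.   ]
```

View pics/w1.png

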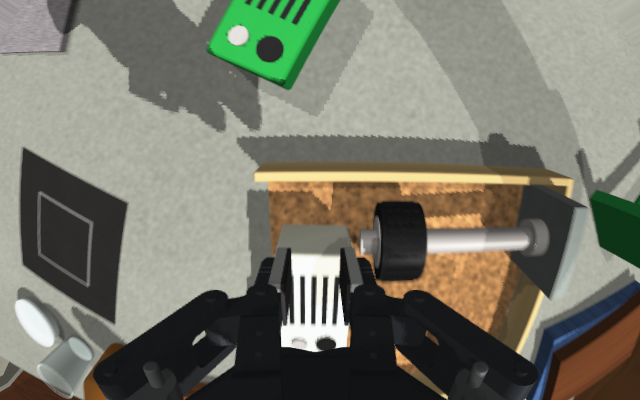

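View pics/s1c.png

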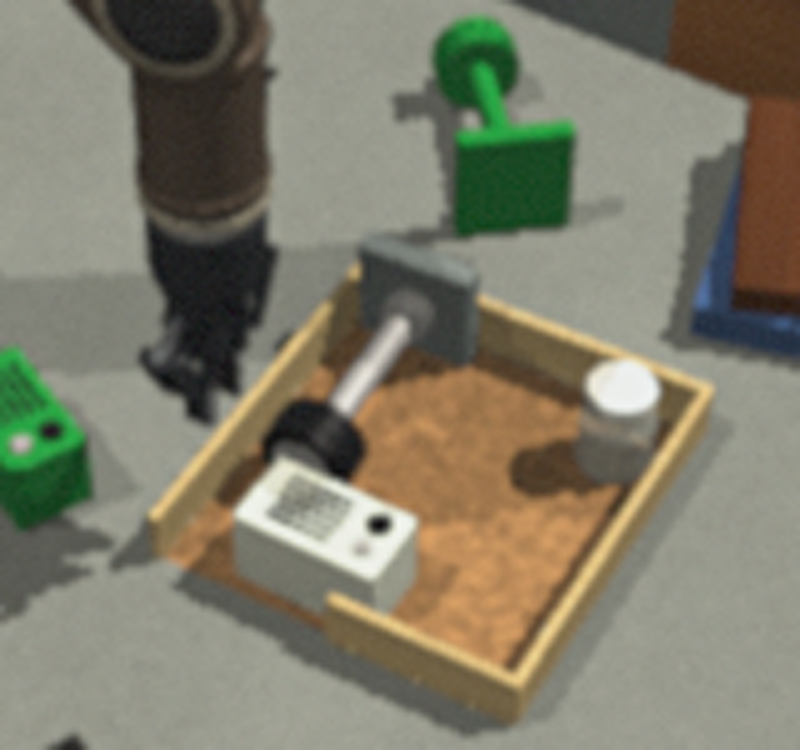

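```bash
python3 - <<'E'
from h import *
m=cam('wrist')
W=lambda n,u,v,z: print(n,np.round(onz(m,u,v,z,True),4))
W('blk near L',284,227,.065);W('blk near R',346,227,.065);W('wall inner',320,184,.045);W('wall inner',500,184,.045);W('wall end',256,182,.045)
W('collar in near(robot) ',425,203,.034);W('collar in far',425,277,.034);W('collar mouth near',376,203,.034);W('tip c',366,242,.034)
W('mat sq',38,191,0);W('mat sq',92,224,0);W('mat sq',91,287,0);W('mat sq',40,247,0)
E
```

```text
blk near L [0.4873 0.1047 0.065 ]
blk near R [0.4834 0.1488 0.065 ]
wall inner [0.4585 0.1281 0.045 ]
wall inner [0.443  0.2806 0.045 ]
wall end [0.461  0.0798 0.045 ]
collar in near(robot)  [0.469  0.2173 0.034 ]
collar in far [0.5394 0.2334 0.034 ]
collar mouth near [0.4727 0.1751 0.034 ]
tip c [0.5076 0.1718 0.034 ]
mat sq [ 0.5021 -0.2211  0.    ]
mat sq [ 0.535  -0.1258  0.    ]
mat sq [ 0.626  -0.1518  0.    ]
mat sq [ 0.5829 -0.242   0.    ]
```

```bash
python3 - <<'E'
from h import *
m=cam('wrist'); print(ray(m,300,227,True)[0])
crop('pics/w1c.png','pics/w1.png',240,150,460,300,3)
W=lambda n,u,v,z: print(n,np.round(onz(m,u,v,z,True),4))
W('b',315,227,0);W('t',315,250,.065)
E
```

```text
[0.40398007 0.12007866 0.27025083]
b [0.5111 0.1288 0.    ]
t [0.5035 0.1283 0.065 ]
```

View pics/w1c.png

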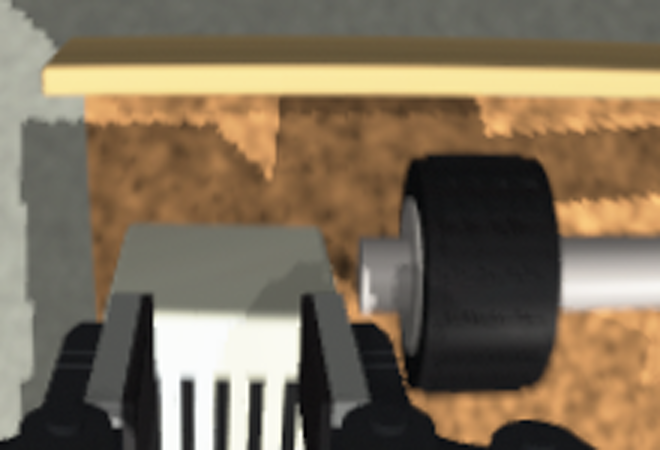

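```bash
python3 -m creep '{"linear":[[-1,0,30],[-2,0,60],[-2,0,90],[-2,0,108],[-2,0,108]],"roll":[0,0,0,0,0]}'; python3 -m creep '{"linear":[[-10,0,0],[-18,0,0],[-24,0,0],[-30,0,0],[-36,0,0]],"roll":[0,0,0,0,0]}'; python3 -c "
from h import *
st()"
```

```text
t: 1.92
tcp_pos: [0.4844, 0.1286, 0.0295]
orientation: [0.139, -3.135, 0.002]
force: [-0.3, -0.7, 0.8]
finger_gap: 0.0254
t: 2.33
tcp_pos: [0.5219, 0.1321, 0.0327]
orientation: [0.139, -3.138, -0.001]
force: [-6.2, -0.8, 2.9]
finger_gap: 0.0252
t 2.33 tcp [0.5219 0.1321 0.0327] F [-6.2 -0.8  2.9] gap 0.0252
q [-0.41  0.54  0.09  1.99 -0.08  0.62  1.4 ]
toolx [-0.996 -0.088  0.   ] tooly [-0.088  0.996  0.   ] toolz [-0.  0. -1.]
```

```bash
python3 -m creep '{"linear":[[-16,0,0],[-32,0,0],[-48,0,0],[-64,0,0],[-76,0,0]],"roll":[0,0,0,0,0]}'; python3 -c "
from h import *
st()
im=eyes.snapshot('wrist'); cv2.imwrite('pics/w2.png',im[:,:,::-1]); im=eyes.snapshot('scene'); cv2.imwrite('pics/s2.png',im[:,:,::-1]); crop('pics/s2c.png','pics/s2.png',260,90,420,240,5)"
```

```text
t: 2.75
tcp_pos: [0.5991, 0.1388, 0.0327]
orientation: [-0.138, 3.137, 0.001]
force: [-4.5, -0.7, 1.2]
finger_gap: 0.0252
t 2.75 tcp [0.5991 0.1388 0.0327] F [-4.5 -0.7  1.2] gap 0.0252
q [-0.38  0.63  0.1   1.8  -0.09  0.72  1.43]
toolx [-0.996 -0.088 -0.001] tooly [-0.088  0.996  0.   ] toolz [ 0.001  0.    -1.   ]
```

View pics/s2c.png

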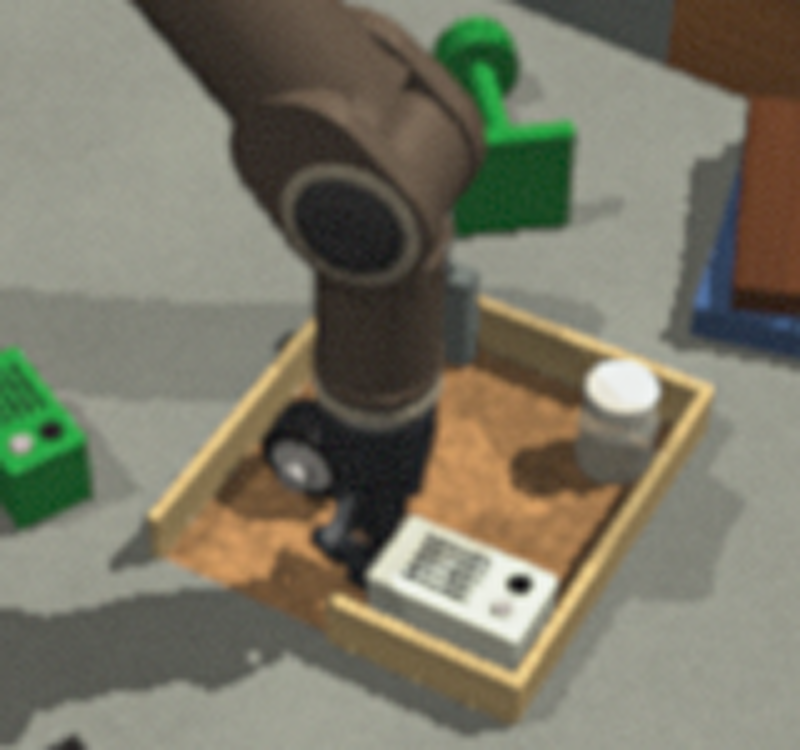

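View pics/w2.png

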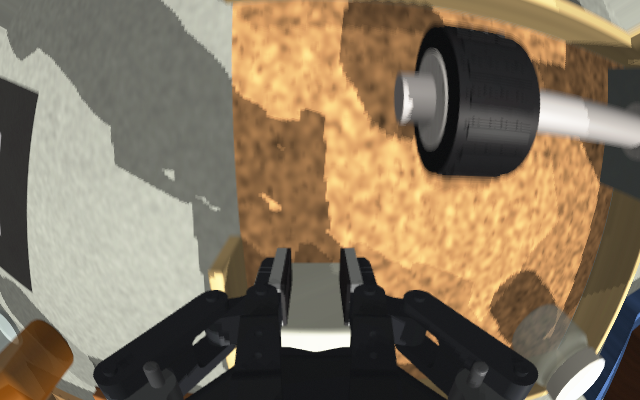

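```bash
python3 -m creep '{"linear":[[-2,0,0],[-4,0,0],[-6,0,0],[-8,0,0],[-8,0,0]],"roll":[0,0,0,0,0]}'
```

```text
t: 3.27
tcp_pos: [0.6035, 0.1392, 0.0313]
orientation: [0.139, -3.135, 0.0]
force: [-4.0, -0.6, 3.5]
finger_gap: 0.025
```

```bash
python3 -m creep '{"linear":[[-2,0,0],[-4,0,0],[-6,0,0],[-6,0,0],[-6,0,0]],"roll":[0,0,0,0,0]}'
```

```text
t: 3.68
tcp_pos: [0.6062, 0.1395, 0.031]
orientation: [0.139, -3.129, 0.001]
force: [-16.3, -1.9, 11.6]
finger_gap: 0.0251
```

```bash
python3 -m creep '{"linear":[[8,0,0],[20,0,-10],[24,0,-50],[30,0,-90],[40,0,-110]],"roll":[0,0,0,0,0]}'; python3 -c "
from h import *
st()
for n in ('scene','top'):
    im=eyes.snapshot(n); cv2.imwrite(f'pics/{n}3.png',im[:,:,::-1])
crop('pics/s3c.png','pics/scene3.png',260,90,420,240,5);crop('pics/t3c.png','pics/top3.png',200,140,330,260,6)"
```

```text
t: 4.1
tcp_pos: [0.5733, 0.1367, 0.1458]
orientation: [-0.138, 3.132, 0.002]
force: [1.1, -0.1, 0.5]
finger_gap: 0.0251
t 4.10 tcp [0.5733 0.1367 0.1458] F [ 1.1 -0.1  0.5] gap 0.0251
q [-0.41  0.44  0.12  1.8  -0.07  0.9   1.4 ]
toolx [-0.996 -0.088 -0.006] tooly [-0.088  0.996  0.001] toolz [ 0.006  0.002 -1.   ]
```

View pics/s3c.png

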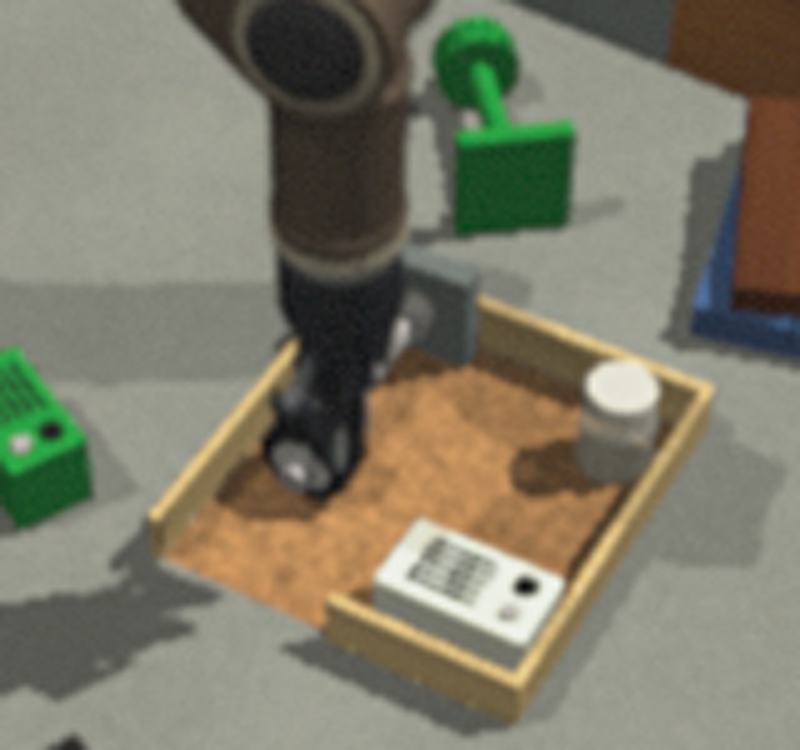

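View pics/t3c.png

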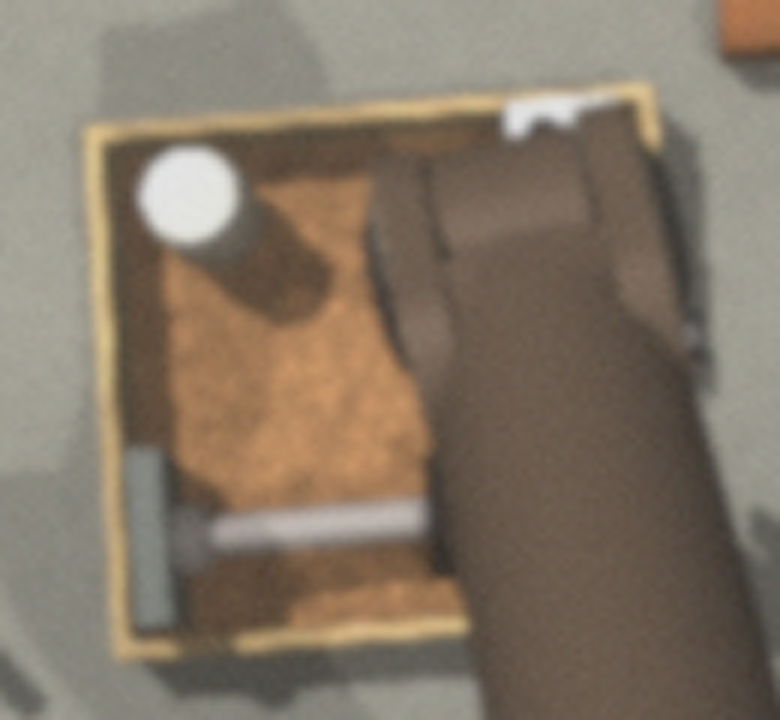

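```bash
python3 -m creep '{"linear":[[12,20,0],[24,40,0],[36,60,0],[48,80,0],[58,102,0]],"roll":[0.125,0.25,0.375,0.5,0.62]}' 105;python3 -m creep '{"linear":[[0,0,0],[0,0,0],[0,0,0],[0,0,0],[0,0,0]],"roll":[0.125,0.25,0.375,0.5,0.62]}';python3 -m creep '{"linear":[[0,0,0],[0,0,0],[0,0,0],[0,0,0],[0,0,0]],"roll":[0.11,0.22,0.33,0.33,0.33]}'; python3 -c "
from h import *
st()
im=eyes.snapshot('wrist'); cv2.imwrite('pics/w4.png',im[:,:,::-1])"
```

```text
t: 4.62
tcp_pos: [0.5035, 0.233, 0.1407]
orientation: [-0.836, -3.028, 0.001]
force: [-0.5, -0.2, -0.3]
finger_gap: 0.0503
t: 5.03
tcp_pos: [0.5042, 0.2328, 0.1407]
orientation: [1.719, 2.63, -0.0]
force: [0.2, -1.1, 0.4]
finger_gap: 0.0503
t: 5.45
tcp_pos: [0.5043, 0.2328, 0.1408]
orientation: [2.116, 2.322, -0.001]
force: [0.5, -1.0, 0.7]
finger_gap: 0.0499
t 5.45 tcp [0.5043 0.2328 0.1408] F [ 0.5 -1.   0.7] gap 0.0499
q [-0.88  0.43  0.46  1.9  -0.24  0.87 -0.2 ]
toolx [-0.093  0.996 -0.001] tooly [ 0.996  0.093 -0.   ] toolz [-0.    -0.001 -1.   ]
```

View pics/w4.png

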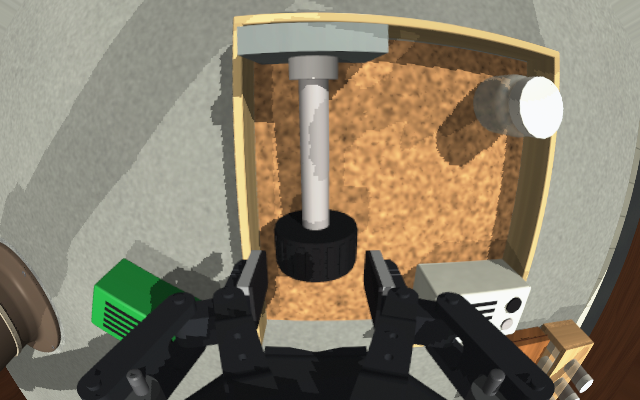

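```bash
python3 - <<'E'
from h import *
m=cam('wrist')
W=lambda n,u,v,z: print(n,np.round(onz(m,u,v,z,True),4))
W('neck',316,228,.048);W('pillar foot-end',314,82,.055);W('collar L',276,230,.034);W('collar R',357,230,.034)
W('collar top inner',316,211,.068)
W('foot corner',239,55,.08)
# two-view height: collar inner top edge: wrist + top views
t=cam('top')
print(tri([ray(m,316,211,True),ray(t,*P(432,513,200,140,6))]))
print(tri([ray(m,316,228,True),ray(t,*P(430,516,200,140,6))]))
E
```

```text
neck [0.5061 0.2176 0.048 ]
pillar foot-end [0.4944 0.328  0.055 ]
collar L [0.4731 0.2068 0.034 ]
collar R [0.5414 0.2131 0.034 ]
collar top inner [0.5041 0.2386 0.068 ]
foot corner [0.4461 0.3406 0.08  ]
[0.50770361 0.21929241 0.01240927]
[0.50594936 0.216776   0.0460537 ]
```

```bash
python3 -m creep '{"linear":[[0,1,30],[0,1,60],[0,1,90],[0,1,110],[0,1,116]],"roll":[0,0,0,0,0]}';  python3 -m creep '{"linear":[[0,0,0],[0,0,0],[0,0,0],[0,0,0],[0,0,0]],"roll":[0,0,0,0,0]}' 255 60; python3 -c "
from h import *
st()
im=eyes.snapshot('wrist'); cv2.imwrite('pics/w5.png',im[:,:,::-1])"
```

```text
t: 5.92
tcp_pos: [0.5036, 0.2319, 0.0221]
orientation: [-2.116, -2.32, 0.007]
force: [-0.4, -1.1, -0.2]
finger_gap: 0.0503
t: 6.33
tcp_pos: [0.5058, 0.233, 0.0264]
orientation: [2.119, 2.319, 0.002]
force: [-2.2, -1.1, 2.4]
finger_gap: 0.0205
t 6.33 tcp [0.5058 0.233  0.0264] F [-2.2 -1.1  2.4] gap 0.0205
q [-0.8   0.6   0.38  1.96 -0.35  0.65 -0.11]
toolx [-0.09   0.996  0.001] tooly [0.996 0.09  0.001] toolz [ 0.001  0.001 -1.   ]
```

View pics/w5.png

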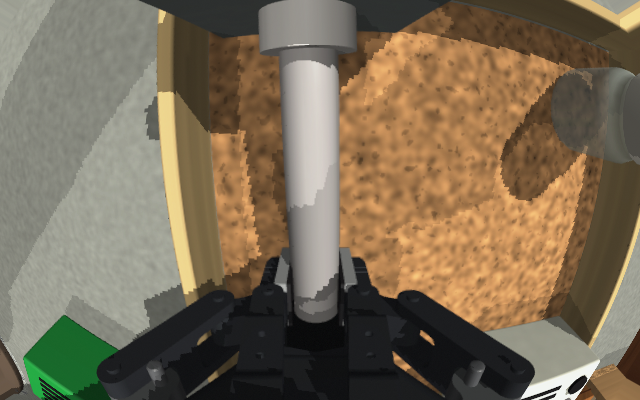

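```bash
python3 -m creep '{"linear":[[-8,0,0],[-20,0,0],[-35,0,0],[-50,0,0],[-65,0,0]],"roll":[0,0,0,0,0]}'; python3 -m creep '{"linear":[[-18,0,0],[-36,0,0],[-54,0,0],[-72,0,0],[-90,0,0]],"roll":[0,0,0,0,0]}'; python3 -c "
from h import *
st()
for n in ('scene','wrist'):
    im=eyes.snapshot(n); cv2.imwrite(f'pics/{n}6.png',im[:,:,::-1])
crop('pics/s6c.png','pics/scene6.png',220,90,420,240,4)"
```

```text
t: 6.8
tcp_pos: [0.5124, 0.1698, 0.0263]
orientation: [-2.118, -2.32, -0.006]
force: [-0.2, 4.7, 2.6]
finger_gap: 0.0199
t: 7.22
tcp_pos: [0.5205, 0.0798, 0.0263]
orientation: [2.119, 2.319, 0.006]
force: [-0.0, 6.1, 3.5]
finger_gap: 0.0203
t 7.22 tcp [0.5205 0.0798 0.0263] F [-0.   6.1  3.5] gap 0.0203
q [-0.52  0.56  0.36  2.04 -0.34  0.6   0.16]
toolx [-0.09   0.996  0.003] tooly [0.996 0.09  0.003] toolz [ 0.003  0.003 -1.   ]
```

View pics/s6c.png

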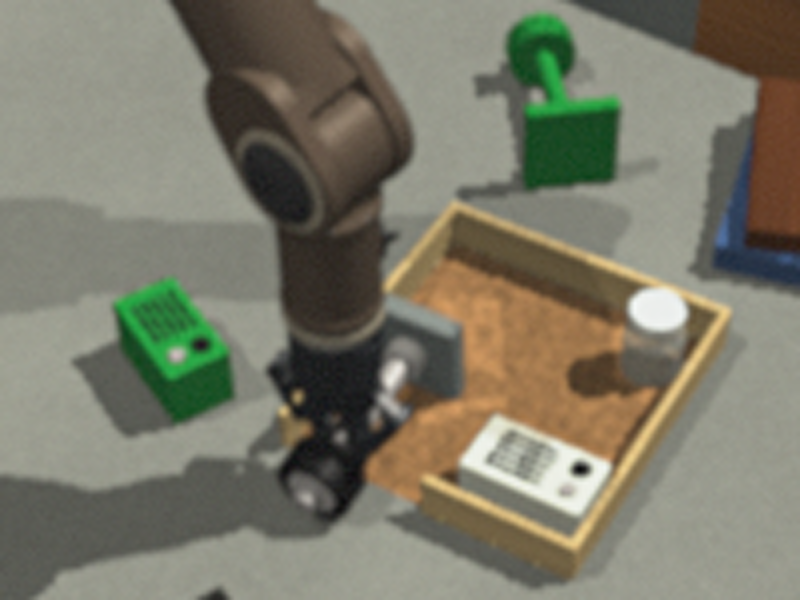

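View pics/wrist6.png

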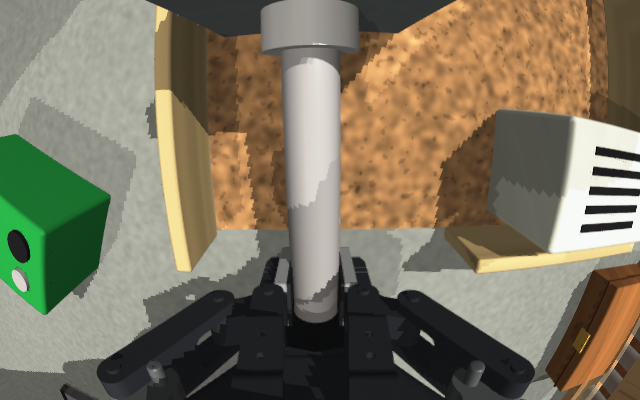

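```bash
python3 -m creep '{"linear":[[-22,0,0],[-44,0,0],[-66,0,0],[-88,0,0],[-110,0,0]],"roll":[0,0,0,0,0]}'; python3 -m creep '{"linear":[[-22,0,0],[-44,0,0],[-66,2,0],[-88,4,0],[-110,6,0]],"roll":[0,0,0,0,0]}';python3 -m creep '{"linear":[[-22,2,0],[-44,4,0],[-66,6,0],[-88,8,0],[-110,10,0]],"roll":[0,0,0,0,0]}'; python3 -c "
from h import *
st()
for n in ('scene','wrist','top'):
    im=eyes.snapshot(n); cv2.imwrite(f'pics/{n}7.png',im[:,:,::-1])
"
```

```text
t: 7.73
tcp_pos: [0.5304, -0.0285, 0.0262]
orientation: [-2.117, -2.32, -0.006]
force: [-0.7, 7.6, 6.5]
finger_gap: 0.0203
t: 8.15
tcp_pos: [0.5462, -0.1372, 0.0262]
orientation: [-2.116, -2.32, -0.006]
force: [-0.5, 9.1, 8.7]
finger_gap: 0.0203
t: 8.57
tcp_pos: [0.5664, -0.2455, 0.0262]
orientation: [-2.116, -2.32, -0.006]
force: [-2.1, 9.4, 9.8]
finger_gap: 0.0204
t 8.57 tcp [ 0.5664 -0.2455  0.0262] F [-2.1  9.4  9.8] gap 0.0204
q [ 0.09  0.67  0.34  1.8  -0.32  0.73  0.7 ]
toolx [-0.092  0.996  0.004] tooly [0.996 0.092 0.002] toolz [ 0.001  0.004 -1.   ]
```

View pics/scene7.png

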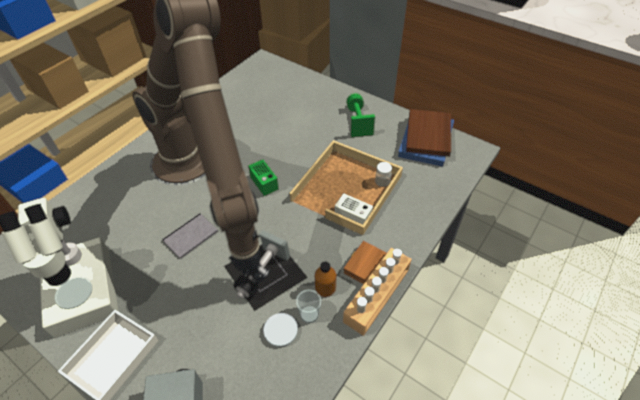

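View pics/wrist7.png

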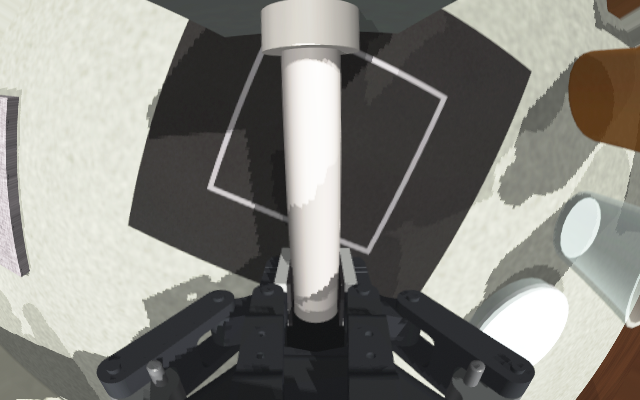

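```bash
python3 -m creep '{"linear":[[-24,1,0],[-50,2,0],[-80,3,0],[-105,4,0],[-123,4,0]],"roll":[0,0,0,0,0]}'; python3 -m creep '{"linear":[[0,0,0],[0,0,0],[0,0,-10],[0,0,-40],[0,0,-80]],"roll":[0,0,0,0,0]}' 70; python3 -c "
from h import *
st()
for n in ('scene','wrist','top'):
    im=eyes.snapshot(n); cv2.imwrite(f'pics/{n}8.png',im[:,:,::-1])
crop('pics/s8c.png','pics/scene8.png',200,200,350,330,5)
"
```

```text
t: 9.13
tcp_pos: [0.5814, -0.3689, 0.0262]
orientation: [-2.118, -2.319, -0.005]
force: [-1.2, 10.6, 12.7]
finger_gap: 0.0203
t: 9.55
tcp_pos: [0.5779, -0.3674, 0.1029]
orientation: [-2.113, -2.315, 0.002]
force: [1.5, -0.3, -0.3]
finger_gap: 0.0622
t 9.55 tcp [ 0.5779 -0.3674  0.1029] F [ 1.5 -0.3 -0.3] gap 0.0622
q [ 0.25  0.67  0.38  1.58 -0.28  0.96  0.81]
toolx [-0.091  0.996  0.005] tooly [ 0.996  0.091 -0.006] toolz [-0.006  0.004 -1.   ]
```

View pics/s8c.png

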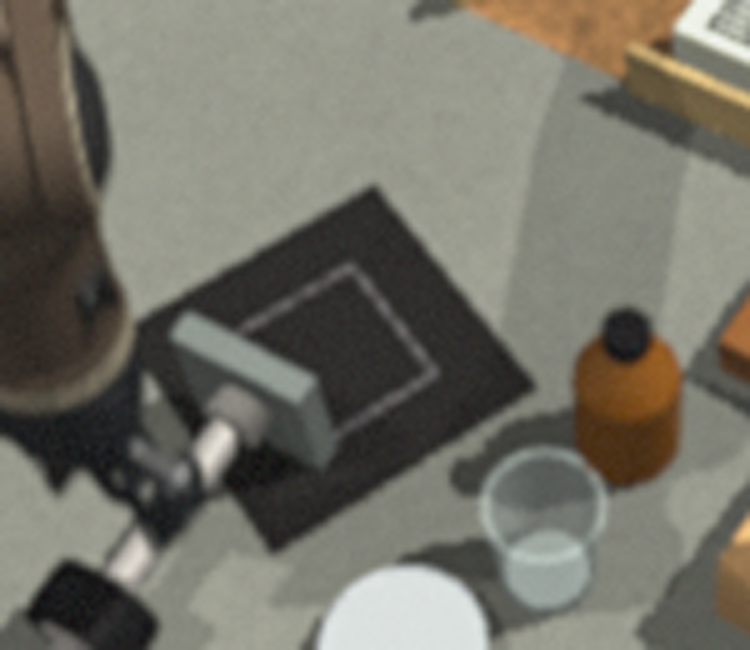

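View pics/wrist8.png

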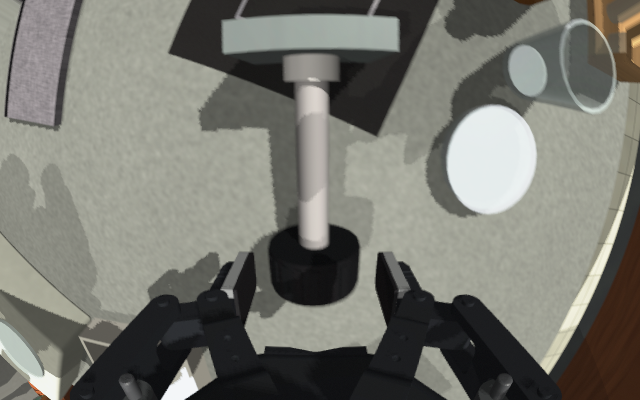

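View pics/top8.png

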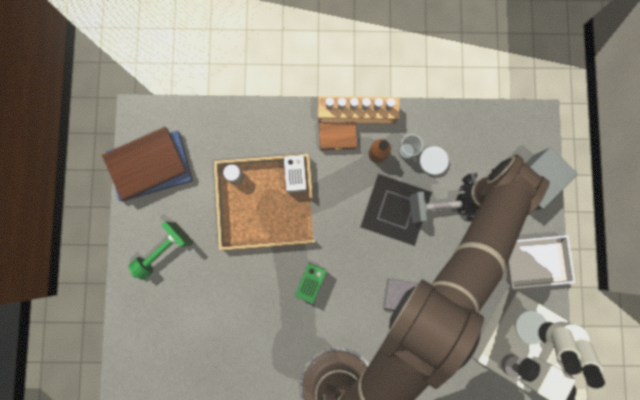

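```bash
python3 - <<'E'
from h import *
m=cam('wrist')
W=lambda n,u,v,z: print(n,np.round(onz(m,u,v,z,True),4))
W('und L',222,17,.09);W('und R',398,15,.09);W('in L',222,52,.089);W('in R',400,51,.089);W('ferrule near',311,82,.055);W('ferr L',284,75,.045);W('ferr R',340,75,.045)
crop('pics/t8c.png','pics/top8.png',350,150,480,260,6)
E
```

```text
und L [ 0.5241 -0.2489  0.09  ]
und R [ 0.6114 -0.2404  0.09  ]
in L [ 0.5257 -0.2675  0.089 ]
in R [ 0.6142 -0.2593  0.089 ]
ferrule near [ 0.5711 -0.2782  0.055 ]
ferr L [ 0.5537 -0.2742  0.045 ]
ferr R [ 0.5886 -0.2711  0.045 ]
```

View pics/t8c.png

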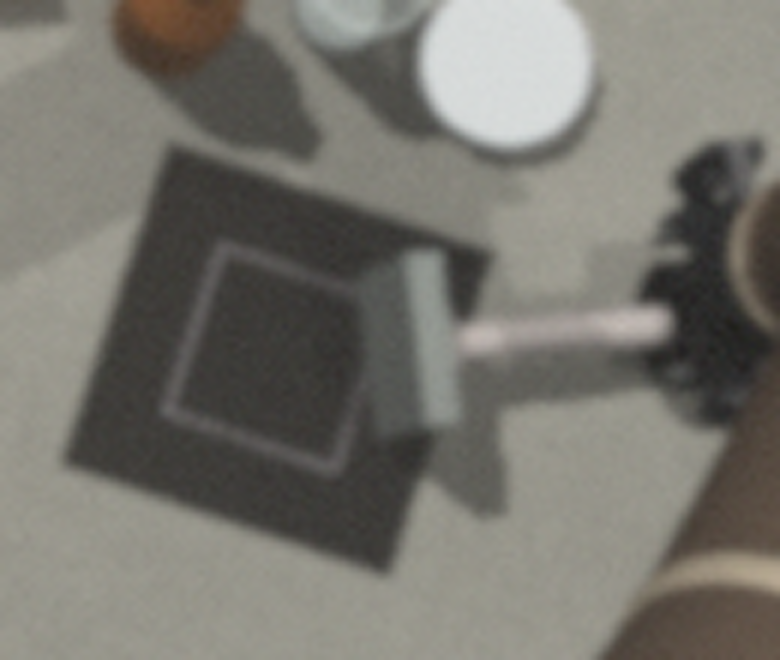

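```bash
python3 -m creep '{"linear":[[25,1,0],[50,1,0],[72,1,0],[80,1,18],[82,1,35]],"roll":[0,0,0,0,0]}' 105; python3 -m creep '{"linear":[[0,0,0],[0,0,0],[0,0,0],[0,0,0],[0,0,0]],"roll":[0,0,0,0,0]}'; python3 -c "
from h import *
st()
for n in ('scene','wrist'):
    im=eyes.snapshot(n); cv2.imwrite(f'pics/{n}9.png',im[:,:,::-1])
crop('pics/s9c.png','pics/scene9.png',200,200,350,330,5)
"
```

```text
t: 10.12
tcp_pos: [0.5742, -0.2845, 0.0703]
orientation: [-2.115, -2.323, -0.004]
force: [0.0, -0.6, 0.0]
finger_gap: 0.0502
t: 10.53
tcp_pos: [0.5736, -0.2899, 0.0712]
orientation: [2.12, 2.316, 0.001]
force: [0.3, -0.7, -0.3]
finger_gap: 0.0505
t 10.53 tcp [ 0.5736 -0.2899  0.0712] F [ 0.3 -0.7 -0.3] gap 0.0505
q [ 0.14  0.64  0.37  1.72 -0.29  0.84  0.72]
toolx [-0.088  0.996 -0.001] tooly [0.996 0.088 0.001] toolz [ 0.001 -0.001 -1.   ]
```

View pics/s9c.png

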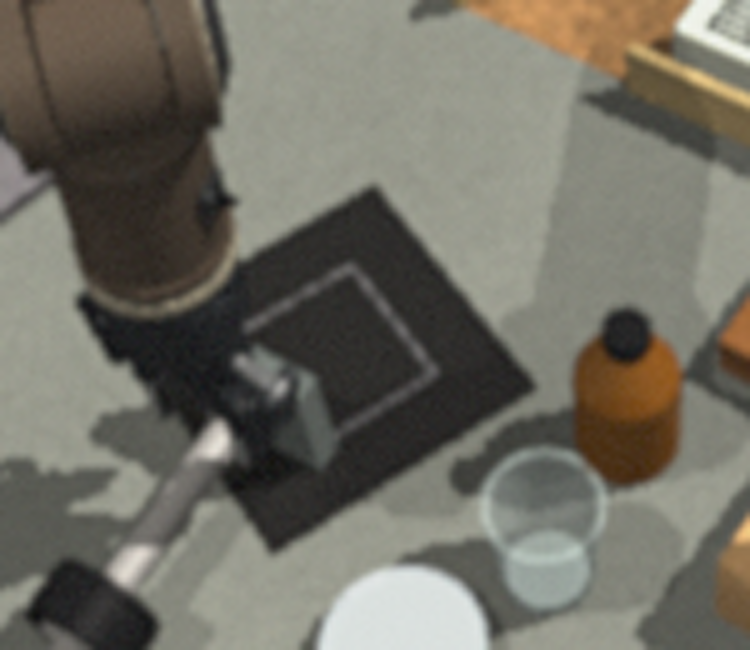

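View pics/wrist9.png

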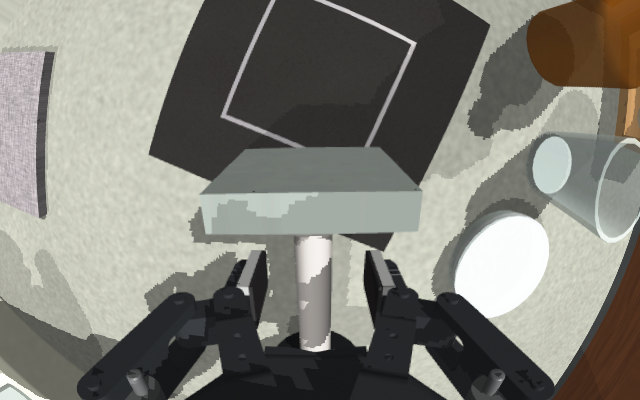

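```bash
python3 -m creep '{"linear":[[10,-1,0],[18,-1,0],[25,-1,0],[32,-1,0],[38,-1,0]],"roll":[0,0,0,0,0]}'; python3 -c "
from h import *
st()
for n in ('scene','wrist'):
    im=eyes.snapshot(n); cv2.imwrite(f'pics/{n}10.png',im[:,:,::-1])
crop('pics/s10c.png','pics/scene10.png',200,200,350,330,5)
"
```

```text
t: 11.05
tcp_pos: [0.5689, -0.2506, 0.0706]
orientation: [2.12, 2.318, 0.0]
force: [-0.7, -1.2, 1.7]
finger_gap: 0.0502
t 11.05 tcp [ 0.5689 -0.2506  0.0706] F [-0.7 -1.2  1.7] gap 0.0502
q [ 0.08  0.61  0.37  1.78 -0.29  0.81  0.67]
toolx [-0.089  0.996 -0.   ] tooly [0.996 0.089 0.   ] toolz [ 0. -0. -1.]
```

View pics/s10c.png

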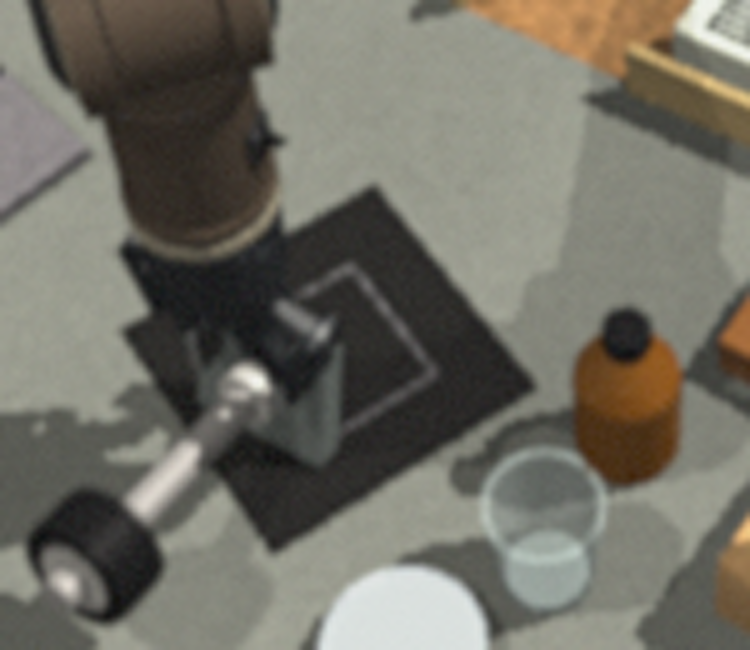

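View pics/wrist10.png

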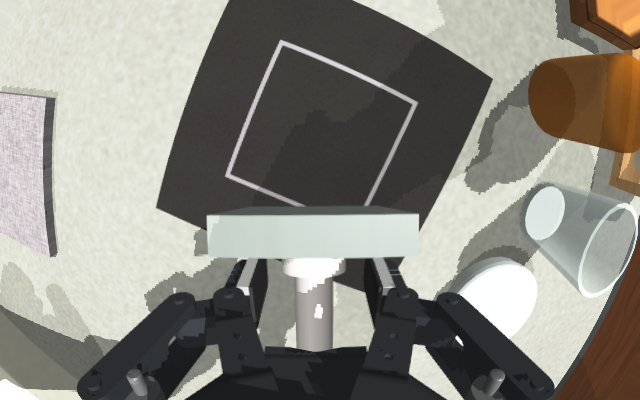

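```bash
python3 -m creep '{"linear":[[4,0,0],[8,0,0],[12,0,0],[15,0,0],[17,0,0]],"roll":[0,0,0,0,0]}'; python3 -c "
from h import *
st()
for n in ('scene',):
    im=eyes.snapshot(n); cv2.imwrite(f'pics/{n}11.png',im[:,:,::-1])
crop('pics/s11c.png','pics/scene11.png',200,200,350,330,5)
"
```

```text
t: 11.57
tcp_pos: [0.5671, -0.2336, 0.0701]
orientation: [-2.119, -2.318, -0.0]
force: [0.3, -0.5, -1.1]
finger_gap: 0.0498
t 11.57 tcp [ 0.5671 -0.2336  0.0701] F [ 0.3 -0.5 -1.1] gap 0.0498
q [ 0.05  0.6   0.37  1.8  -0.29  0.8   0.65]
toolx [-0.089  0.996  0.001] tooly [ 0.996  0.089 -0.001] toolz [-0.001  0.001 -1.   ]
```

View pics/s11c.png

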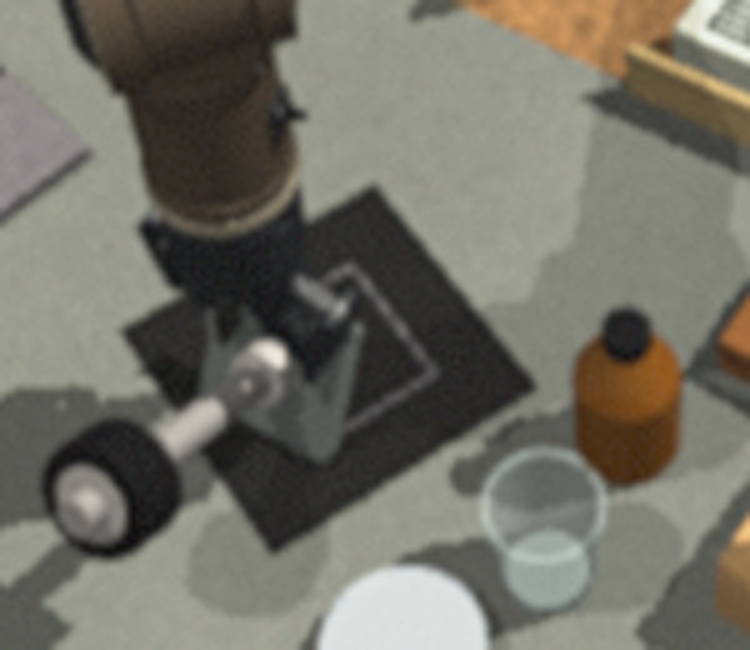

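```bash
python3 -m creep '{"linear":[[5,0,0],[10,0,-4],[12,0,-45],[12,0,-86],[12,0,-127]],"roll":[0,0,0,0,0]}'; python3 -c "
from h import *
st()
for n in ('scene',):
    im=eyes.snapshot(n); cv2.imwrite(f'pics/{n}12.png',im[:,:,::-1])
crop('pics/s12c.png','pics/scene12.png',200,180,350,310,5)
"
```

```text
t: 12.03
tcp_pos: [0.5654, -0.2213, 0.1984]
orientation: [-2.118, -2.317, 0.001]
force: [-1.2, 2.8, -0.6]
finger_gap: 0.0499
t 12.03 tcp [ 0.5654 -0.2213  0.1984] F [-1.2  2.8 -0.6] gap 0.0499
q [-0.02  0.44  0.43  1.71 -0.21  1.04  0.57]
toolx [-0.089  0.996  0.001] tooly [ 0.996  0.089 -0.002] toolz [-0.002  0.001 -1.   ]
```

View pics/s12c.png

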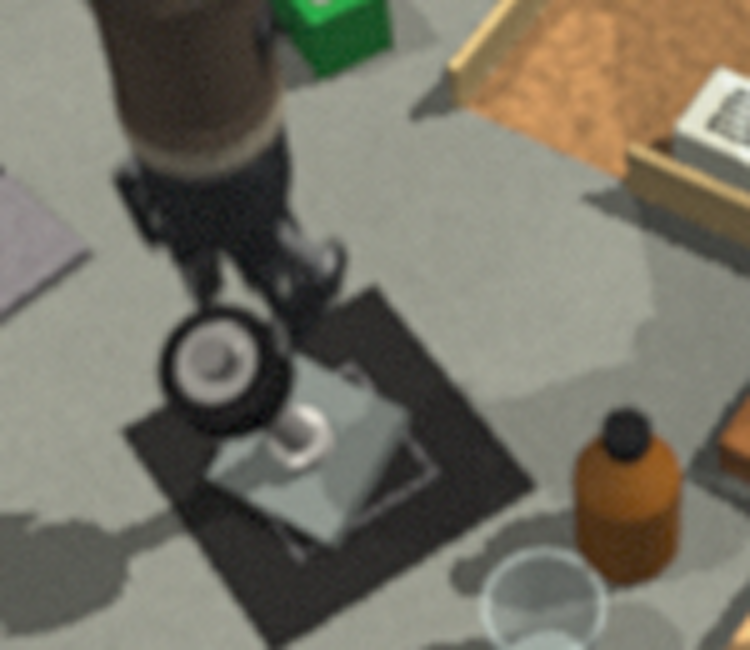

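```bash
python3 -m creep '{"linear":[[0,0,-40],[0,0,-75],[0,0,-90],[0,0,-90],[0,0,-90]],"roll":[0,0,0,0,0]}'; python3 -c "
from h import *
st()
for n in ('scene','wrist'):
    im=eyes.snapshot(n); cv2.imwrite(f'pics/{n}13.png',im[:,:,::-1])
crop('pics/s13c.png','pics/scene13.png',200,180,350,310,5)
"
```

```text
t: 12.5
tcp_pos: [0.5665, -0.2222, 0.2881]
orientation: [2.119, 2.317, 0.002]
force: [0.1, 0.5, -0.7]
finger_gap: 0.0503
t 12.50 tcp [ 0.5665 -0.2222  0.2881] F [ 0.1  0.5 -0.7] gap 0.0503
q [-0.04  0.36  0.46  1.6  -0.17  1.22  0.54]
toolx [-0.089  0.996 -0.   ] tooly [0.996 0.089 0.002] toolz [ 0.002  0.    -1.   ]
```

View pics/s13c.png

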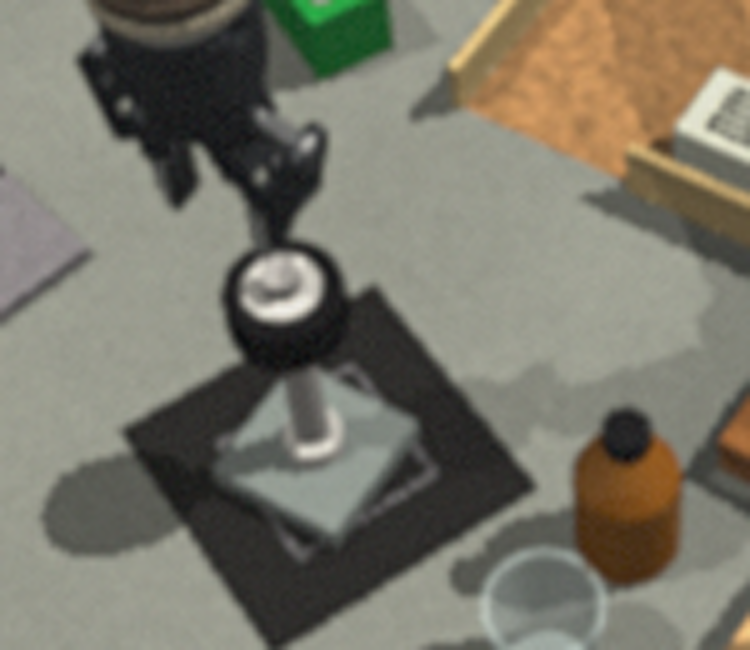

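View pics/wrist13.png

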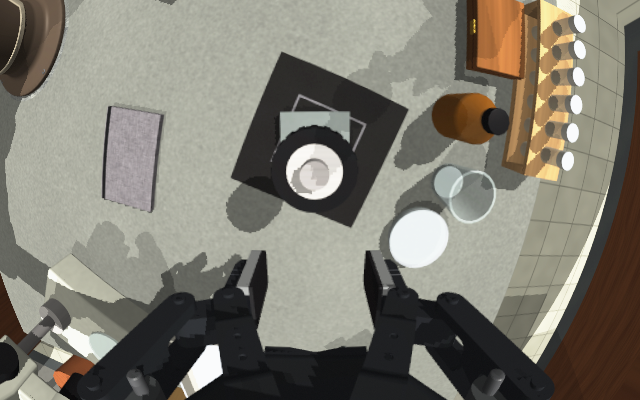

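```bash
python3 -m creep '{"linear":[[-20,0,0],[-50,0,0],[-85,0,0],[-120,0,0],[-140,0,0]],"roll":[0,0,0,0,0]}'; python3 -c "
from h import *
st()
for n in ('scene','wrist','top'):
    im=eyes.snapshot(n); cv2.imwrite(f'pics/{n}14.png',im[:,:,::-1])
crop('pics/s14c.png','pics/scene14.png',210,180,330,300,6)
crop('pics/t14c.png','pics/top14.png',340,150,460,260,6)
crop('pics/w14c.png','pics/wrist14.png',180,0,420,200,3)
"
```

```text
t: 13.02
tcp_pos: [0.5772, -0.3656, 0.2851]
orientation: [-2.122, -2.314, 0.004]
force: [-0.8, -0.8, 0.1]
finger_gap: 0.0504
t 13.02 tcp [ 0.5772 -0.3656  0.2851] F [-0.8 -0.8  0.1] gap 0.0504
q [ 0.19  0.51  0.48  1.4  -0.23  1.29  0.77]
toolx [-0.086  0.996 -0.   ] tooly [ 0.996  0.086 -0.003] toolz [-0.003 -0.001 -1.   ]
```

View pics/s14c.png

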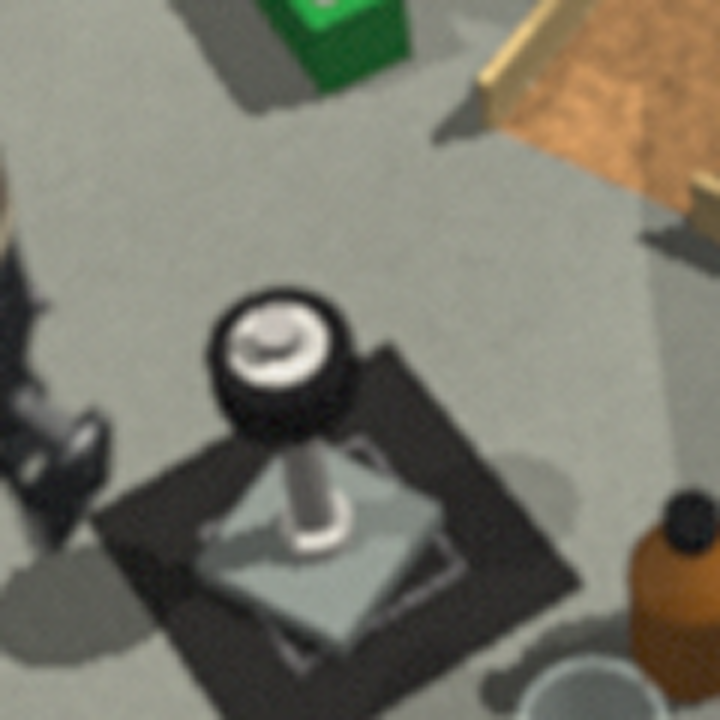

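View pics/t14c.png

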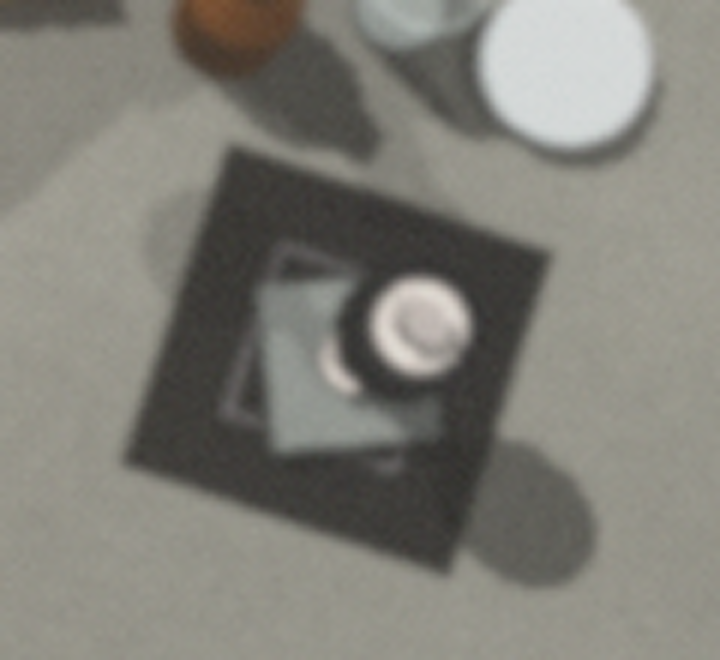

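View pics/w14c.png

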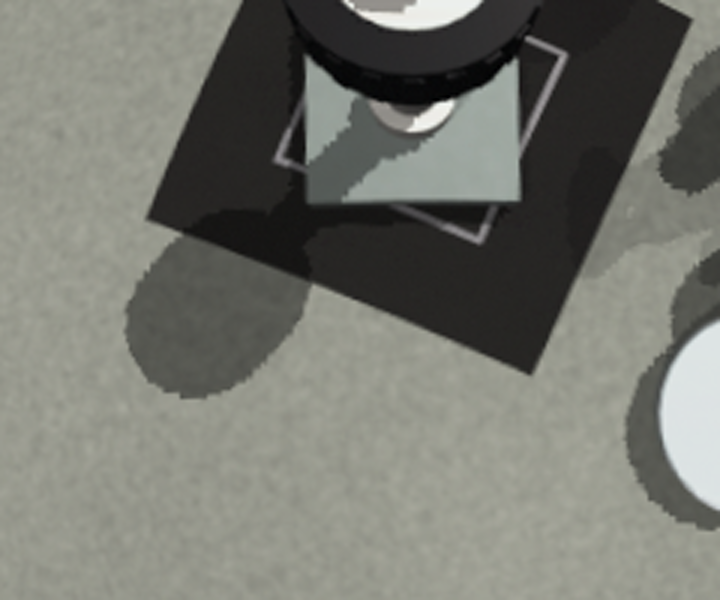

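```bash
python3 - <<'E'
from h import *
m=cam('top'); s=cam('scene'); 
T=lambda U,V,z: onz(m,*P(U,V,340,150,6),z)
S=lambda U,V,z: onz(s,*P(U,V,210,180,6),z)
a,b=T(257,287,.018),T(440,438,.018); print('foot top',(a+b)/2,a,b,T(272,455,.018))
a,b=S(198,565,.018),S(442,515,.018); print('foot scene',(a+b)/2,a,b,S(340,655,.018))
print('tip',T(432,325,.2),S(273,335,.2))
print('tip tri',tri([ray(m,*P(432,325,340,150,6)),ray(s,*P(273,335,210,180,6))]))
print('mat corners top',np.mean([T(233,145,0),T(552,250,0),T(447,575,0),T(125,465,0)],0))
print('sq scene',[S(205,530,0),S(368,440,0),S(465,570,0),S(300,670,0)],np.mean([S(205,530,0),S(368,440,0),S(465,570,0),S(300,670,0)],0))
E
```

```text
foot top [ 0.56171148 -0.19033079  0.018     ] [ 0.60245533 -0.14105179  0.018     ] [ 0.52096762 -0.2396098   0.018     ] [ 0.51101237 -0.1484956   0.018     ]
foot scene [ 0.5651029  -0.19590363  0.018     ] [ 0.52359946 -0.24312263  0.018     ] [ 0.60660634 -0.14868463  0.018     ] [ 0.61546388 -0.24082881  0.018     ]
tip [ 0.5612455  -0.19368753  0.2       ] [ 0.56433248 -0.19770959  0.2       ]
tip tri [ 0.56163774 -0.19510482  0.19483728]
mat corners top [ 0.56607916 -0.18904413  0.        ]
sq scene [array([ 0.50335151, -0.21891717,  0.        ]), array([ 0.53743854, -0.12720325,  0.        ]), array([ 0.62870224, -0.15970399,  0.        ]), array([ 0.59658977, -0.25237451,  0.        ])] [ 0.56652051 -0.18954973  0.        ]
```

```bash
python3 -c "
from h import *
crop('pics/t14d.png','pics/top14.png',200,80,460,260,3)
m=cam('top')
import numpy as np
"
```

```text
(no output)
```

View pics/t14d.png

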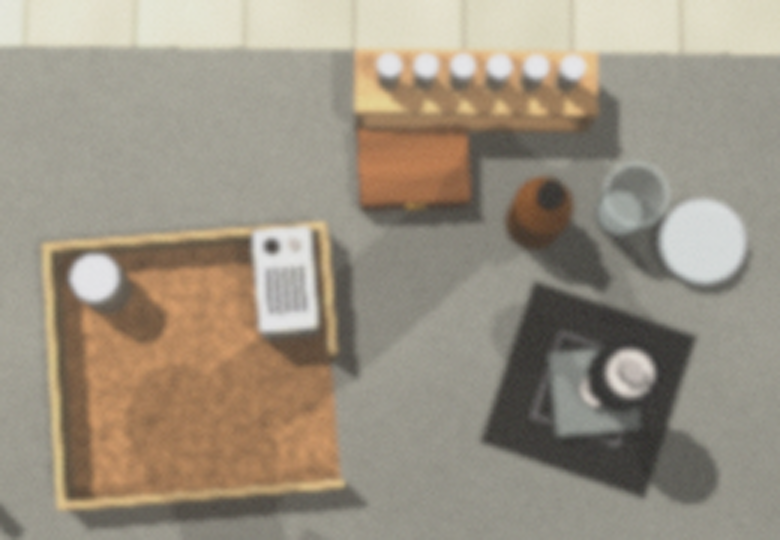

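```bash
python3 -c "
from h import *
m=cam('top')
c=np.mean([onz(m,*P(u,v,200,80,3),.065) for u,v in [(252,230),(312,228),(318,330),(260,334)]],0)-[.5846,.2353,0]
a=np.radians(5);print(c[0]*np.cos(a)+c[1]*np.sin(a),-c[0]*np.sin(a)+c[1]*np.cos(a))
st()
ticket.sign_off()"
```

```text
0.07841839662360421 -0.09910650165169255
t 13.17 tcp [ 0.5773 -0.3636  0.2848] F [-0.2  0.8 -0.8] gap 0.0506
q [ 0.18  0.51  0.48  1.4  -0.23  1.29  0.76]
toolx [-0.085  0.996  0.001] tooly [ 0.996  0.085 -0.004] toolz [-0.004  0.001 -1.   ]
the job is handed in; nothing more can be done
```

I finished all three stages and handed the job in at t ≈ 13.2 s. No verdict was reported.

**What I did:** I pushed the lamp block to the far wall with the part-open fingers, stopping when the force rose to about 16 N. I then gripped the stand's pillar just below the collar and dragged it out through the mouth onto the mat. With the fingers either side of the pillar, I pushed high on the foot's inner face until it tipped. I raised the gripper while the stand fell upright, and the collar may have brushed the fingertips briefly (2.8 N).

**Last checks:**
- **Stand:** it is upright. The foot's centre is about 5 mm from the mat's centre in both camera views, against the 20 mm allowed. The two views differ by 3–6 mm, and the pillar tip sits within about 4 mm of the foot's centre, a lean of roughly 1°.
- **Block:** it stands at x = +78 mm and y = −99 mm in the bay frame, flat against the far wall.
- **Bystanders:** they look unmoved in the top picture. I compared these by eye only and did not re-measure them.
- **Gripper:** it is raised well clear and touches nothing.

**One disagreement:** triangulating the block's top and the bay's wall corners from the top and scene cameras gave heights 1–11 mm below the listed ones. I put this down to blurred corners and used the listed heights.

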